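Hang the cutlery drainer on its twin-pin stand

TASK

Pick up the cutlery drainer by its handle and hang it on its drip stand, with a stand pin through the hole at each end. The posts are clamped somewhere along the tray, so feel for the pins gently, then press the drainer down until both end flanges sit flat on the posts and both spring catches have snapped over them. Do not force it, leave the mug and spice jars undisturbed, and let go.

Things in the scene. Friction and masses are not known exactly. Their poses are not given: they have to be found in the camera images.
- caddy: White plastic cutlery drainer, loose, empty, standing on the worktop, 0.24 to 0.39 kg. Open box 70 (x) x 110 (y) x 85 mm (z), walls 3 mm, with a carrying handle in the middle and a level flange at each y end. Origin: centre of its underside; z up. Symmetrical: it may be hung either way round. When hung, its origin is 26 mm above the stand's; while it rests on the pin tips, 56 mm.
- caddy_grip (a point): Grip point in the drainer's upright handle, 123 mm above the drainer's origin, axes as the drainer's. The handle is a plate 12 mm thick in y, 56 mm long in x, its top 145 mm and the box's rim 85 mm above the origin: grip from above across y.
- hole_left (a point): Centre, at the underside, of the round through hole (11.5 mm diameter) in the drainer's +y flange: 78 mm in y and 80 mm up from the drainer's origin. The flange is 5 mm thick, 76 mm wide in x (hole in the middle) and reaches from y = 55 to 101 mm.
- hole_right (a point): The same hole in the mirrored flange at the drainer's -y end.
- stand: Drip stand, fixed: steel tray 120 (x) x 190 (y) x 12 mm. Origin: centre of its underside; z up. A cross-bar along y (its top 20 mm up) carries two posts, each with a pin on top and a catch outside it. Bar, posts, pins and catches are one unit, clamped rigidly anywhere from x = -15 to +15 mm of the tray's middle; this x is not tracked: see it or feel for it.
- post_left (a point): Where the stand's +y post top (shoulder) would be were the cross-bar in the tray's middle: y = 78, z = 106 mm of the stand. The true post has exactly this y and z, but its x is up to 15 mm either way (same for both posts). Post 18 mm thick; on its flat top a steel pin, 8 mm in diameter with a tapered tip, stands 30 mm higher (tip 136 mm above the stand's origin).
- post_right (a point): The same for the stand's -y post, y = -78 mm.
- catch_left (a joint): Sprung catch in a housing (top 128 mm above the stand's origin) outside the +y post. 0 = sprung fully in, grows outward to 0.008 m. Its black sloping nose leans about 5 mm over the flange's end, from 127 down to 112 mm above the origin: the flange pressed down pushes it out, then it snaps back over the flange. Both together take about 6 to 15 N of push.
- catch_right (a joint): The same catch mirrored, on the stand's -y end.
- mug_2: Dark mug 106 mm tall standing behind the work; bystander. Origin: centre of its underside.
- spice_jar_4: Spice jar with red cap, 45 mm across, 109 mm tall, at the right; bystander. Origin: centre of its underside.
- spice_jar_2: Spice jar with red cap, 45 mm across, 106 mm tall, behind and between drainer and stand; bystander. Origin: centre of its underside.

How it is judged:
On the way:
1. the drainer is lifted clear of the worktop (height (world z) of caddy above 0.04 m), for 0.1 s.
At the end, for the whole second after the job is handed in: The drainer hangs at rest and level on both pins: its origin 23.5 to 28.5 mm above the stand's, within 5 mm in y and 20 mm in x of the stand's middle, tilted less than 0.035 rad, its length within 0.07 rad of the stand's, and both catches sprung back in over the flanges (each below 1.5 mm) (z of caddy in the frame of stand between 0.0235 and 0.0285 m and y of caddy in the frame of stand between -0.005 and 0.005 m and x of caddy in the frame of stand between -0.02 and 0.02 m and angle between caddy's own z axis and vertical below 0.035 rad and angle between the y axis of caddy and the y axis of stand, either way round below 0.07 rad and value of joint each of catch_left, catch_right below 0.0015 m and linear speed of caddy below 0.02 m/s); the robot touches nothing.
It fails at once if the drainer was forced against the stand (over 35 N) (contact force between caddy and stand above 35 N).
It fails at once if the robot pushed hard on the stand (contact force between any of the fingers, the arm and stand above 15 N).
It fails at once if a bystander was disturbed (moved over 30 mm) (distance of any of mug_2, spice_jar_4, spice_jar_2 from where it was at the start of the episode above 0.03 m).
It also fails if it takes over 67 s, if anything falls off the work surface, if the arm or the gripper's body presses on something with over 40 N, if the wrist force passes 120 N, or if a joint passes its speed limit or range.

ROBOT

A 7-joint arm with a two-finger parallel gripper is mounted at the origin on a cart in front of the work surface, level with it; the furniture and walls round the work are solid. World frame = base frame: x ahead of the robot, y to its left, z up, the work surface at z = 0. Lengths are in m, angles in rad, forces in N, time in s.
With the tool pointing down it reaches from about 0.4 to 0.9 m from the base axis. Payload 5.5 kg.
Tool frame: the origin (TCP) lies between the finger pads; the fingertips stand 17 mm ahead of it and the grasp point (between the pads) lies 2 mm behind it; z points along the fingers, y is the line along which they close (so a half turn about z gives the same grasp; the last joint's range is limited). The gripper opens to 92 mm and grips with 3 to 60 N. Pads are 19 mm wide; open, the fingers measure 130 mm over their backs; the gripper's body (75 mm by 190 mm) begins 47 mm behind the grasp point.
Start: joints at [1.597, 0.501, -0.427, 1.55, 0.221, 1.138, -0.21], TCP at [0.153, -0.632, 0.244] pointing down, gripper open.
Joint ranges: [-2.88, 2.88], [-0.31, 2.03], [-1.54, 1.56], [0.2, 2.42], [-1.41, 4.55], [0.19, 2.02], [-2.57, 2.57]. Speed limits (rad/s): [2.57, 2.57, 3.14, 3.14, 3.14, 3.14, 3.14].

INTERFACE

Orientations are given as a unit quaternion [w, x, y, z].
In Python, from bench import env gives the robot as it stands. The module is installed in compiled form; this text tells all that it offers. Calls block until the motion is done:
- env.move_pose(position, orientation): joint-space move of the TCP to a pose.
- env.move_straight(position, v=0.15, frame=None): straight line of the TCP; frame=None keeps the orientation; v is the mean speed in m/s.
- env.move_j(angles): joint-space move.
- env.release() and env.grab(f_grip=None): open the fingers fully, or close them until they stop; f_grip is the grip in N (None keeps the last).
- env.wait(seconds).
- env.ik(position, orientation): joint angles nearest the present ones, or None.
- env.get_state(): the state.
- env.capture(name): name is "scene" or "top" or "wrist"; returns a dict with "color" (420x560x3 uint8, red, green, blue), "depth" (420x560 float32, m along the optical axis (not along the pixel's ray), 0 where there is no reading), "fx", "fy", "cx", "cy" (pixels), "T" (4x4, takes a point from camera to world coordinates); the wrist camera has in their place "T_tool_cam" (4x4, takes a point from camera to tool coordinates, whose origin is the TCP and whose axes are the flange's). Camera axes: x right, y down, z forward; pixel columns grow to the right and rows downward; lengths in m; the calibration is good to about 2 mm. A picture is of the moment at which its call begins: read the wrist's pose just before it.
A pose or a line that the arm cannot do raises env.MotionError and nothing moves.
- env.job_done(): hands the job in; it is judged then, once.
Trained networks look in a picture, given as the dict that the camera call returned (one of the last four; its "shot" number tells which), for a name from the list of things; names that differ only in an ending like _2 or _b are one class to them, and where a whole thing is asked for, a point or a joint stands for the part that bears it (a point fixed in the world has none). Each returns a list of dicts, best first, with "score" (0 to 1); they miss things now and then, are a little off and sometimes report something else, mostly with a low value. They report only what shows in the picture. A call takes as long as a camera call.
- env.recognise(name, picture): "xyz" ([x, y, z] in m, in world coordinates, good to about 4 mm: the middle of the surface that is visible of it).
- env.cut_out(name, picture): "region" (420x560 bool, what is visible of it).
The state is a dict: "t": time; "joint_pos": joint angles; "joint_velocities": joint speeds; "joint_torque": joint torques, N m; "ee_pos": TCP position; "ee_rot": TCP orientation; "contact_force": force on the tool from outside, world axes, zero at the start; "moment": the same for the moment, N m; "gripper_width": opening from 0.0 (shut) to 1.0 (fully open); "grip_force": force on a finger pad.
Only numpy, scipy, OpenCV 4.12 (cv2) and the standard library are available. Lean on these libraries where they do the work, as an engineer would, in place of code of your own. Each camera call takes 0.05 s, during which the arm holds its last target. There are 200 camera calls.

## Working session

There is one attempt and no reset: what is moved stays moved. The work goes in short steps, each a Python script; the robot and the scene stay as the last script left them, time stands still between calls to the robot, and variables do not carry over. Pictures are saved under pics/ and viewed, at most 10 in all, crops included, and the job is handed in when it is done.

```bash
mkdir -p pics
cat > h.py <<'E'
from bench import env
import numpy as np, cv2
from scipy.spatial.transform import Rotation as R
def cloud(p,mask=None,T=None):
    d=p["depth"]; m=d>0
    if mask is not None: m&=mask
    v,u=np.nonzero(m); z=d[v,u]
    c=np.c_[(u-p["cx"])/p["fx"]*z,(v-p["cy"])/p["fy"]*z,z]
    T=p["T"] if T is None else T
    return c@T[:3,:3].T+T[:3,3]
def save(p,n): cv2.imwrite("pics/"+n,p["color"][:,:,::-1])
def st(): 
    s=env.get_state(); return s
E
python3 - <<'E'
from h import *
s=st(); print(s["ee_pos"],s["ee_rot"],s["contact_force"],s["t"])
ims=[]
for n in ["scene","top"]:
    p=env.capture(n); save(p,n+"1.png"); ims.append(p["color"])
    for k in ["caddy","stand","mug_2","spice_jar_2","catch_left","post_left","hole_left","caddy_grip"]:
        try: print(n,k,[(np.round(r["xyz"],3).tolist(),round(r["score"],2)) for r in env.recognise(k,p)])
        except Exception as e: print(n,k,"ERR",e)
    for k in ["caddy","stand"]:
        r=env.cut_out(k,p)
        if r:
            m=r[0]["region"].astype(bool); c=cloud(p,m); print(n,k,len(c),np.percentile(c,[2,50,98],axis=0).round(3).tolist())
            np.savez("%s_%s.npz"%(n,k),c=c)
E
```

```text
[ 0.15229927 -0.63121843  0.24269542] [-9.60341284e-04  9.92994954e-01  1.18152837e-01 -8.02384348e-05] [-0.03382109 -0.37308215  0.75370696] 0.0
scene caddy [([0.439, -0.191, 0.084], 0.58)]
scene stand [([0.474, 0.196, 0.011], 0.56), ([0.436, -0.192, 0.082], 0.37)]
scene mug_2 [([0.63, 0.013, 0.074], 0.75)]
scene spice_jar_2 [([0.601, -0.09, 0.072], 0.94), ([0.487, -0.402, 0.07], 0.89)]
scene catch_left []
scene post_left [([0.479, 0.189, 0.008], 0.72)]
scene hole_left [([0.439, -0.188, 0.086], 0.63)]
scene caddy_grip [([0.44, -0.187, 0.087], 0.91), ([0.474, 0.194, 0.011], 0.72)]
scene stand 3487 [[0.42, 0.083, -0.001], [0.478, 0.194, 0.008], [0.539, 0.315, 0.126]]
top caddy [([0.44, -0.198, 0.086], 0.71)]
top stand [([0.476, 0.198, 0.005], 0.63)]
top mug_2 [([0.642, 0.01, 0.068], 0.95), ([0.439, -0.195, 0.085], 0.64)]
top spice_jar_2 [([0.479, -0.405, 0.076], 0.59), ([0.592, -0.099, 0.078], 0.59)]
top catch_left []
top post_left []
top hole_left [([0.438, -0.196, 0.086], 0.6)]
top caddy_grip [([0.441, -0.199, 0.083], 0.74)]
top caddy 1714 [[0.408, -0.297, 0.002], [0.442, -0.195, 0.082], [0.487, -0.102, 0.145]]
top stand 2525 [[0.419, 0.082, -0.001], [0.477, 0.193, 0.01], [0.538, 0.303, 0.125]]
```

View pics/scene1.png

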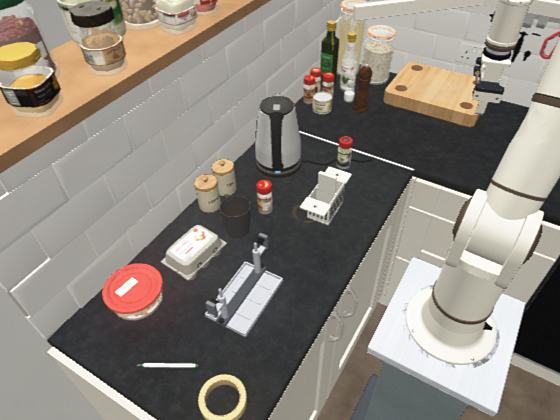

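View pics/top1.png

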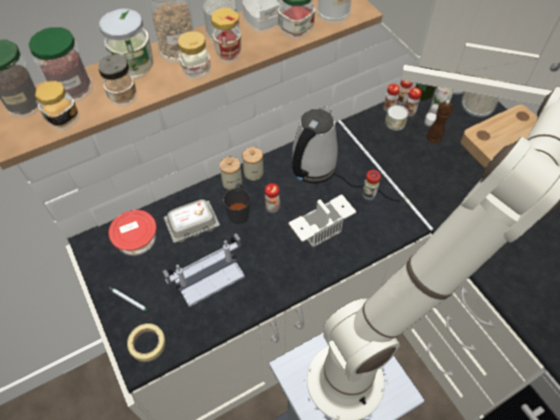

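The scene view shows the caddy at about (327,195) and the stand at (245,295), with its posts at (258,255) and (218,305). In the top view the cross-bar lies toward the far (+x) side of the tray. I'll fit poses from the clouds, then check with the wrist camera.

```bash
cat >> h.py <<'E'
def rect(c):
    r=cv2.minAreaRect((c[:,:2]*1000).astype(np.float32)); b=cv2.boxPoints(r)/1000
    e=b[1]-b[0]; f=b[2]-b[1]; l=e if np.hypot(*e)>np.hypot(*f) else f
    if l[1]<0: l=-l
    return np.round(b.mean(0),4),np.round(sorted(r[1]),1),round(float(np.arctan2(-l[0],l[1])),4)
def band(c,a,b): return c[(c[:,2]>a)&(c[:,2]<b)]
E
python3 - <<'E'
from h import *
c=np.load("top_caddy.npz")["c"]
for a,b in [(.074,.095),(.12,.16)]: q=band(c,a,b); print("caddy",a,len(q),rect(q))
for n in ["top","scene"]:
    c=np.load(n+"_stand.npz")["c"]
    for a,b in [(.005,.016),(.016,.03),(.09,.15)]:
        q=band(c,a,b); print(n,"stand",a,len(q),rect(q) if len(q)>4 else 0)
    q=band(c,.09,.15)
    for s in (q[:,1]>.2,q[:,1]<.2): print(q[s].mean(0).round(3),len(q[s]),np.ptp(q[s],axis=0).round(3))
print([env.ik(p,[0,1,0,0]) is not None for p in ([.44,-.198,.3],[.48,.193,.3])])
E
```

```text
caddy 0.074 818 (array([ 0.4459, -0.1994], dtype=float32), array([ 80. , 205.2]), 0.0479)
caddy 0.12 121 (array([ 0.4443, -0.198 ], dtype=float32), array([16.5, 60.2]), -1.555)
top stand 0.005 878 (array([0.4798, 0.1847], dtype=float32), array([128.7, 218.2]), 0.0367)
top stand 0.016 535 (array([0.4766, 0.1926], dtype=float32), array([118.9, 201.6]), 0.0205)
top stand 0.09 260 (array([0.4851, 0.1941], dtype=float32), array([ 25.1, 243.7]), 0.0366)
[0.479 0.291 0.112] 126 [0.022 0.053 0.045]
[0.487 0.095 0.111] 134 [0.025 0.053 0.043]
scene stand 0.005 692 (array([0.4808, 0.1954], dtype=float32), array([122.8, 197.1]), 0.031)
scene stand 0.016 671 (array([0.488 , 0.1953], dtype=float32), array([ 31.3, 204.6]), 0.0323)
scene stand 0.09 415 (array([0.4875, 0.1953], dtype=float32), array([ 25.6, 244.1]), 0.0268)
[0.483 0.298 0.113] 229 [0.025 0.054 0.048]
[0.489 0.098 0.114] 186 [0.024 0.053 0.046]
[True, True]
```

```bash
cat >> h.py <<'E'
def Q(yaw):
    q=(R.from_euler('z',yaw)*R.from_euler('x',np.pi)).as_quat(); return [q[3],q[0],q[1],q[2]]
def wrist():
    s=st(); p=env.capture("wrist"); w,x,y,z=s["ee_rot"]
    T=np.eye(4); T[:3,:3]=R.from_quat([x,y,z,w]).as_matrix(); T[:3,3]=s["ee_pos"]
    return p,T@p["T_tool_cam"]
E
python3 - <<'E'
from h import *
for nm,pos in (("caddy",[.42,-.198,.40]),("stand",[.46,.194,.40])):
    env.move_pose(pos,Q(.035)); env.wait(.2)
    p,T=wrist(); save(p,"w_%s.png"%nm); s=st(); print(nm,s["t"],s["ee_pos"].round(4) if hasattr(s["ee_pos"],"round") else s["ee_pos"])
    np.savez("w_%s.npz"%nm,T=T,c=p["color"],d=p["depth"],k=[p["fx"],p["fy"],p["cx"],p["cy"]])
    print(T.round(3).tolist(),p["fx"])
    r=env.cut_out(nm,p)
    if not r: print("none"); continue
    c=cloud(p,r[0]["region"].astype(bool),T); np.savez("wc_%s.npz"%nm,c=c)
    for a,b in ([(.074,.095),(.12,.16)] if nm=="caddy" else [(.006,.015),(.016,.03),(.09,.15),(.122,.132)]):
        q=band(c,a,b); print(a,len(q),rect(q) if len(q)>4 else 0, np.median(q[:,2]) if len(q) else 0)
E
```

```text
caddy 3.275 [ 0.4198 -0.1985  0.3998]
[[0.033, -0.965, -0.258, 0.49], [-0.999, -0.033, -0.008, -0.197], [-0.001, 0.259, -0.966, 0.54], [0.0, 0.0, 0.0, 1.0]] 305.35746670162814
0.074 3754 (array([ 0.4467, -0.1983], dtype=float32), array([ 75.4, 202.2]), 0.0424) 0.08428819053464537
0.12 387 (array([ 0.4477, -0.1979], dtype=float32), array([10.5, 54.7]), -1.5352) 0.1440234426328224
stand 5.0417 [0.4604 0.193  0.3999]
[[0.033, -0.966, -0.258, 0.53], [-0.999, -0.031, -0.009, 0.195], [0.0, 0.258, -0.966, 0.54], [0.0, 0.0, 0.0, 1.0]] 305.35746670162814
0.006 982 (array([0.4797, 0.1942], dtype=float32), array([119.5, 189.9]), 0.0325) 0.010985189962755437
0.016 1742 (array([0.488 , 0.1946], dtype=float32), array([ 28.6, 198.4]), 0.0326) 0.01936475543821481
0.09 946 (array([0.4881, 0.1944], dtype=float32), array([ 23.9, 242.1]), 0.0324) 0.1222966047527981
0.122 436 (array([0.4881, 0.1944], dtype=float32), array([ 23.9, 242.1]), 0.0324) 0.1266189067988786
```

```bash
python3 -c "
import cv2,numpy as np
a=[cv2.imread('pics/w_%s.png'%n) for n in ('caddy','stand')]
cv2.imwrite('pics/w_both.png',cv2.resize(np.vstack(a),None,fx=.71,fy=.71))"
```

```text
(no output)
```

View pics/w_both.png

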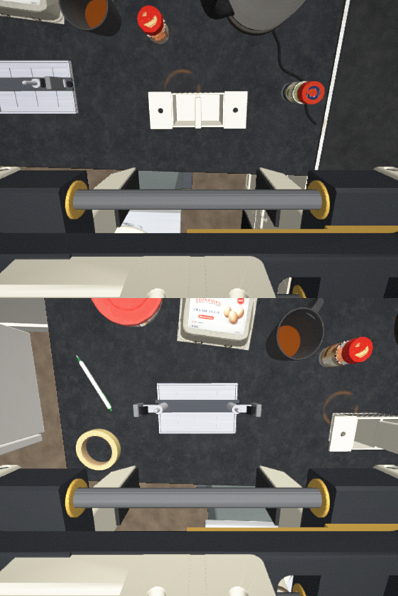

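Wrist views (stacked): caddy at (198,110) with both holes dark at (161,110) and (235,110). Stand at (198,408) with the bar about 8 mm toward +x and nothing on the tray. Sizes match the specification: flange 75x202, tray 119.5x190, end to end 242. So the bar centre is (0.488, 0.1944), yaw 0.0325. Next I'll grasp and lift.

Run:
```python
from h import *
x,y,yaw=.4472,-.1981,.039
env.move_pose([x,y,.26],Q(yaw)); env.move_straight([x,y,.122],v=.12)
env.grab(f_grip=45); env.wait(.3)
s=st(); print(s["t"],s["ee_pos"],s["gripper_width"],s["grip_force"],s["contact_force"],s["moment"])
env.move_straight([x,y,.32],v=.12); env.wait(.4)
s=st(); print(s["t"],s["ee_pos"],s["gripper_width"],s["grip_force"],s["contact_force"],s["moment"])
p,T=wrist(); save(p,"held.png")
r=env.cut_out("caddy",p); print(len(r))
if r:
    c=cloud(p,r[0]["region"].astype(bool),T)-np.array(s["ee_pos"]); c=R.from_euler('z',-yaw).apply(c); np.savez("held.npz",c=c)
    for a,b in [(-.06,-.03),(-.01,.04)]: q=band(c,a,b); print(len(q),rect(q) if len(q)>4 else 0,np.median(q[:,2]) if len(q) else 0)
```

```text
9.4417 [ 0.44702234 -0.19811464  0.12187715] 0.1283127759850774 44.99891996383667 [ 0.23367658  1.15883091 -2.39931594] [-0.08114198 -0.00455169  0.00216746]
11.6417 [ 0.44716936 -0.19806923  0.31990923] 0.13216440743846003 44.99882161617279 [-0.3747214  -0.38173058 -2.34550522] [-0.04382589  0.03899318  0.03884081]
1
13752 (array([ 0.0002, -0.    ], dtype=float32), array([ 75.9, 202.9]), 0.0016) -0.03770574101273336
2145 (array([ 0.0061, -0.    ], dtype=float32), array([11.9, 44.2]), -1.5633) 0.02185194541319141
```

View pics/held.png

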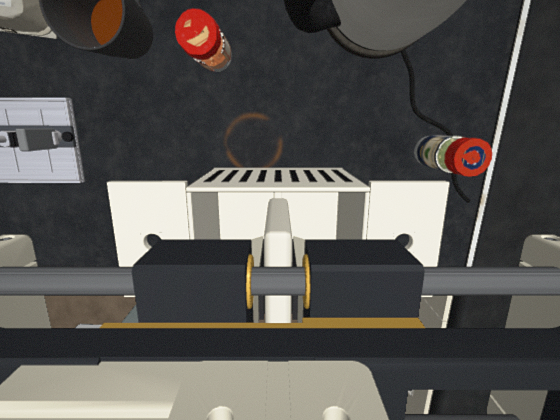

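The drainer is held centred (0.2 mm, 0.002 rad), both flanges are visible, and the holes are at (152,240) and (403,240). Next I'll carry it over the pins and feel downward.

```bash
cat > feel.py <<'E'
from h import *
def down(x,y,z0,z1,step,lim,v=.02):
    base=np.array(st()["contact_force"]); z=z0; log=[]
    while z>z1+1e-6:
        z=max(z-step,z1); env.move_straight([x,y,z],v=v); env.wait(.05)
        s=st(); f=np.array(s["contact_force"])-base; log.append((round(z,4),round(s["ee_pos"][2],4),*f.round(1),*np.round(s["moment"],2)))
        if f[2]>lim or np.hypot(f[0],f[1])>lim: break
    return z,log
E
python3 - <<'E'
from feel import *
x,y,yaw=.4879,.1944,.031
env.move_straight([.4675,0,.32],v=.2); env.move_straight([x,y,.30],v=.2,frame=Q(yaw)) ; env.move_straight([x,y,.19],v=.08); env.wait(.5)
print(st()["ee_pos"],st()["contact_force"],st()["moment"])
z,l=down(x,y,.19,.170,.002,4)
for r in l: print(*r)
p=env.capture("scene"); save(p,"s2.png"); print(st()["t"])
E
python3 -c "
import cv2; a=cv2.imread('pics/s2.png')[190:350,170:330]; cv2.imwrite('pics/s2c.png',cv2.resize(a,(600,600),interpolation=2))"
```

```text
[0.48790829 0.19437146 0.19001074] [-0.46055909  0.6288512  -2.82750258] [ 0.02937028  0.00320473 -0.01434975]
0.188 0.1879 1.0 -1.5 -0.4 0.01 0.03 0.02
0.186 0.1859 0.2 -0.6 0.1 0.03 0.03 -0.01
0.184 0.1839 -0.1 -0.5 0.8 0.01 0.07 0.03
0.182 0.1819 1.0 0.3 -0.7 0.06 -0.01 -0.04
0.18 0.1799 0.8 0.1 -0.2 0.03 0.02 -0.05
0.178 0.1779 0.6 -1.0 0.6 0.07 -0.03 0.03
0.176 0.1759 0.6 -1.0 0.3 0.01 0.01 -0.02
0.174 0.1739 0.1 0.1 -0.2 0.13 -0.0 -0.03
0.172 0.1719 0.4 0.3 -0.0 0.05 0.03 0.05
0.17 0.1699 -0.4 -0.4 0.2 0.03 -0.02 0.01
19.0917
```

No resistance 9 mm past tip height, so both pins are in the holes. I'll press on past the catches with a force limit.

Run:
```python
from feel import *
x,y=.4879,.1944
z,l=down(x,y,.170,.151,.0015,19)
for r in l: print(*r)
if z<.1511:
    z,l=down(x,y,.151,.146,.0005,14,v=.01)
    for r in l: print(*r)
s=st(); print(s["t"],s["grip_force"],s["ee_pos"],s["contact_force"])
```

```text
0.1685 0.1685 0.1 0.7 0.2 0.03 -0.01 0.02
0.167 0.167 -0.1 0.7 -1.0 -0.0 0.06 -0.03
0.1655 0.1655 0.4 0.7 0.4 -0.18 -0.1 -0.0
0.164 0.1642 1.2 -0.2 1.8 -0.08 -0.2 0.01
0.1625 0.1628 0.3 -0.6 4.1 -0.01 -0.17 -0.03
0.161 0.1612 1.4 0.9 7.0 -0.04 -0.31 -0.01
0.1595 0.1597 1.5 -0.8 7.6 0.01 -0.38 0.01
0.158 0.1583 1.4 -0.8 8.1 -0.02 -0.31 0.05
0.1565 0.1569 1.2 0.6 8.6 -0.01 -0.27 -0.05
0.155 0.1555 0.7 -0.9 10.4 -0.09 -0.22 -0.02
0.1535 0.1533 2.6 0.1 3.1 -0.16 -0.82 -0.03
0.152 0.1517 2.8 0.6 2.3 -0.01 -0.72 0.02
0.151 0.1509 1.2 0.7 2.3 -0.03 -0.58 0.04
0.1505 0.1505 0.7 0.1 1.0 -0.02 -0.38 0.05
0.15 0.1489 -0.3 0.2 -8.8 0.07 -0.2 -0.06
0.1495 0.1488 -2.2 1.2 -9.0 0.3 0.32 -0.05
0.149 0.1488 -2.6 0.9 -9.2 0.37 0.66 0.07
0.1485 0.1487 -3.0 0.9 -5.7 0.23 0.47 -0.05
0.148 0.1485 -1.2 -0.0 -3.5 0.04 -0.09 0.01
0.1475 0.1478 0.5 -0.0 -1.3 0.04 -0.22 0.0
0.147 0.1478 -2.2 -1.6 5.7 -0.2 0.21 -0.01
0.1465 0.1478 -3.1 -2.1 10.9 -0.4 0.57 0.01
0.146 0.1478 -4.0 -4.3 15.7 -0.55 0.89 -0.08
25.9917 45.00826120376587 [0.48860543 0.19451822 0.14777643] [-2.89640993 -4.12143703 15.49197876]
```

Both catches snapped (the pull at z 0.150) and the drainer is firmly seated at 0.1478. I'll unload, release, retreat and check.

Run:
```python
from h import *
x,y=.4885,.1945
env.move_straight([x,y,.1478],v=.01); env.wait(.2); print(st()["contact_force"])
env.release(); env.wait(.3); env.move_straight([x,y,.26],v=.1); env.move_pose([.45,.194,.40],Q(.0325)); env.wait(.3)
p,T=wrist(); save(p,"end_w.png"); r=env.cut_out("caddy",p)
if r:
    c=cloud(p,r[0]["region"].astype(bool),T)
    q=band(c,.08,.15); q=q[abs(q[:,1]-.1945)>.06]
    for a,b in [(.1,.118),(.16,.19)]: k=band(c,a,b); print(len(k),rect(k) if len(k)>4 else 0,np.median(k[:,2]))
    k=band(c,.1,.118); 
    for s in (k[:,1]>.26,k[:,1]<.13): print("flange z",np.median(k[s][:,2]),k[s].min(0),k[s].max(0))
p2=env.capture("scene"); save(p2,"end_s.png"); print(st()["t"])
a=cv2.resize(p["color"][100:260,180:400],(800,582)); b=cv2.resize(p2["color"][210:340,180:310],(600,600))
cv2.imwrite("pics/end_both.png",np.hstack([cv2.resize(a,(400,300)),cv2.resize(b,(400,400))[:300]])[:,:,::-1])
```

```text
[ 0.01881449 -0.59783554  2.75969596]
4134 (array([0.4882, 0.1947], dtype=float32), array([ 75.3, 202.5]), 0.0253) 0.11036170876571863
467 (array([0.4881, 0.1948], dtype=float32), array([11.9, 54.7]), -1.5448) 0.17000600742631583
flange z 0.11041533275444532 [0.44856367 0.2600175  0.10417138] [0.52363068 0.29650449 0.11675205]
flange z 0.11040173802656661 [0.45265565 0.09304619 0.10644076] [0.52832847 0.12997655 0.11317239]
30.5083
```

View pics/end_both.png

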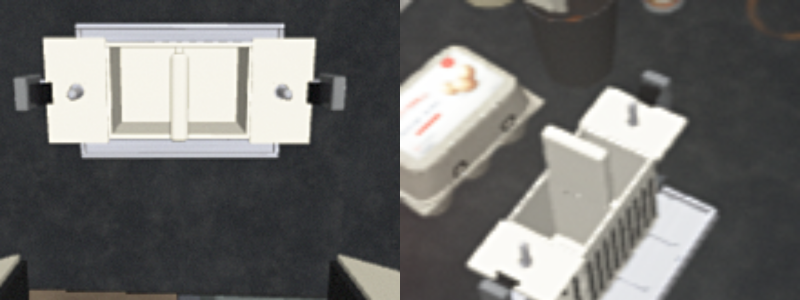

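The pins show through both holes at (75,92) and (285,92). The black noses lie over both flange ends, and both flange tops measure 0.1104 m against a seated 0.111 m, so the drainer is level.

```bash
python3 -c "
from bench import env
print(env.job_done())"
```

```text
the job is handed in; nothing more can be done
None
```

The cutlery drainer hangs level on both pins with both catches snapped over its flanges, and the gripper has let go and backed away; the job was handed in at about 31 s, with no verdict returned.

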